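# Fit the feed disc on the tablet counter's splined hub

## Task

Get the tablet counter ready to run: put the feed disc with the eight wide pockets on its empty drive hub, turn it round until the master spline finds its groove and the disc drops fully home, level with the deck, without forcing it, and then shut the clear hood down over it. Leave the disc with the narrow pockets, the dose cup at the spout and the tablet bottle beside the counter where they stand.

Things in the scene. Friction and masses are not known exactly. Their poses are not given: they have to be found in the camera images.
- disc_wide: Feed disc to fit: grey plastic, 116 mm across, about 240 g, eight wide pockets (22 mm wide, 12 mm deep) in its rim. Origin: centre of its underside, z up; starts flat on the worktop at any yaw. Plate 16 mm thick, a gripping boss and two vanes on it, blind splined bore below: five unevenly spaced grooves, the wide master one under its own +x, so it fits the hub at one angle only.
- disc_boss (a point): Top centre of the disc's round knurled boss: 48 mm across, rising from the plate (16 mm above the underside) to 48 mm; may be gripped from above, best along the disc's own y, clear of the vanes. Beside the boss the plate is flat and free except for the vanes.
- disc_vane (a point): Top of the upright vane on the disc's own +x side (small raised pip beside it at the rim), 38 mm from the axis. A like vane is on -x. Each is 6 mm thick, runs from 23 to 53 mm from the axis and from 16 to 30 mm above the underside; a fingertip pushing its flat side turns the disc on the hub.
- disc_narrow: A second grey feed disc of the same size, boss, vanes and bore but with sixteen narrow pockets (10 mm wide, 6 mm deep). Not wanted: leave it. Origin: centre of its underside.
- counter: Tablet counter, white case 186 mm deep (x, from -82 to 104), 196 mm wide (y), fixed. Origin: on the worktop under the hub axis, z up; front (display, keys) to its own -x, spout on its own +y side. Deck at z = 100 mm with a round well, radius 63 mm, round the hub, floor at z = 76 mm. A fully seated disc's plate is flush with the deck.
- hub_seat (a point): On the upright hub axis at the height of a seated disc's underside, 84 mm above the worktop. Five splines rise 14 mm from here (outer radius 26 mm; four 5 mm wide, the master 12 mm; 1.3 mm clear each side). The hub's angle is any, is told nowhere, and is held by the geared drive: it yields only above 0.8 N m (about 18 N on a vane at 45 mm). Find it by turning the disc.
- hub_nose (a point): Top of the hub's plain round nose (17 mm radius, tapered at the top), 30 mm above hub_seat. Set over it at a wrong angle, the disc rests level on the spline tops, 14 mm above home, with about 1 mm of side play, and turns freely (under 2 N at a vane). Within about 4 degrees of the right angle it drops by its own weight and turns no more. Pressing down off-centre tips it.
- hood (a joint): Hinge of the clear hood at the rear of the deck, rad: 0 shut, about 1.6 open and upright. Stiff: stays where it is left, takes about 0.35 N m (2 to 4 N near the free edge) to move. A box open below, 165 mm from hinge to free edge, 160 mm wide, 42 mm high, walls 4 mm. It clears a seated disc by 8 mm but cannot shut over one that rides high.
- hood_hinge (a point): Middle of the hood's hinge axis, 88 mm behind the hub axis (counter's +x), 102 mm above the worktop; the axis runs along the counter's y. Does not move with the hood.
- hood_edge (a point): Middle of the outer top edge at the hood's free end, moving with it. Shut: 165 mm in front of the hinge axis and 42 mm above it; upright: 165 mm above it and 42 mm behind it. The flat outer top face, which looks to the rear when open, may be pushed. A small lip stands out 13 mm past the free end near the rim.
- deblister_press: Fixed hand press, dark base with a lever and black knob, standing between the discs and the counter: about 170 mm wide (y), 280 mm long (x), up to 185 mm high. Origin: about the middle of its base. Not used; pass over or round it.
- cup: Clear plastic dose cup, 65 mm across, 45 mm high, under the spout on the counter's left (+y) side. Origin: centre of its base. Leave it.
- supply_bottle: Brown tablet bottle with white cap, 56 mm across, 95 mm high, left (+y) of the counter. Origin: centre of its base. Leave it.

How it is judged:
On the way:
1. the wide-pocket disc has dropped fully home on the hub's splines while the hood is still open (z of disc_wide in the frame of hub_seat between -0.004 and 0.003 m and horizontal distance between disc_wide and hub_seat below 0.004 m and angle between disc_wide's own z axis and vertical below 0.05 rad and value of joint hood above 1 rad), for 0.2 s.
At the end, for the whole second after the job is handed in: The disc with the eight wide pockets sits home on the hub: its underside within 3 mm of the seat, centred within 4 mm, level within 0.05 rad, at rest; the hood is shut (joint below 0.05 rad) (z of disc_wide in the frame of hub_seat between -0.004 and 0.003 m and horizontal distance between disc_wide and hub_seat below 0.004 m and angle between disc_wide's own z axis and vertical below 0.05 rad and value of joint hood below 0.05 rad and linear speed of disc_wide below 0.02 m/s); the robot touches nothing.
It fails at once if the disc is slammed or forced: more than 120 N between it and the counter or hub (contact force between disc_wide and counter above 120 N).
It fails at once if the narrow-pocket disc is moved more than 30 mm (distance of disc_narrow from where it was at the start of the episode above 0.03 m).
It fails at once if the dose cup is moved more than 30 mm (distance of cup from where it was at the start of the episode above 0.03 m).
It fails at once if the tablet bottle is moved more than 30 mm (distance of supply_bottle from where it was at the start of the episode above 0.03 m).
It also fails if it takes over 72 s, if anything falls off the work surface, if the arm or the gripper's body presses on something with over 40 N, if the wrist force passes 120 N, or if a joint passes its speed limit or range.

## Robot

A 6-joint arm with a two-finger parallel gripper is mounted at the origin on a cart in front of the work surface, level with it; the furniture and walls round the work are solid. World frame = base frame: x ahead of the robot, y to its left, z up, the work surface at z = 0. Lengths are in m, angles in rad, forces in N, time in s.
With the tool pointing down it reaches from about 0.325 to 0.9 m from the base axis. Payload 3.5 kg.
Tool frame: the origin (TCP) lies midway between the tips of the shut fingers; the grasp point (between the pads) lies 19 mm behind it; z points along the fingers, y is the line along which they close (so a half turn about z gives the same grasp; the last joint's range is limited). The gripper opens to 85 mm and grips with 20 to 120 N. Pads are 22 mm wide; open, the fingers measure 114 mm over their backs; the gripper's body (76 mm by 85 mm) begins 54 mm behind the grasp point. The pads swing forward as they close: fully open they stand 13 mm farther back than shut.
Start: joints at [1.096, 0.276, -0.026, 1.268, 0, 1.467], TCP at [0.227, 0.582, 0.231] pointing down, gripper open.
Joint ranges: [-3.12, 3.12], [-0.85, 1.88], [-1.08, 1.24], [-1.95, 2.15], [-1.57, 1.53], [-3.14, 3.14]. Speed limits (rad/s): [2.57, 2.57, 3.14, 3.14, 3.14, 3.14].

## Interface

Orientations are given as a rotation vector (axis times angle).
In Python, from station import read_state, camera, finish_job gives the robot as it stands.
- The arm moves only by the shell command python3 -m handwheel 'ROWS' [FORCE]. ROWS is JSON, a list of rows, each a list of 7 numbers: the shift along the world's x, y, z in mm, then the turn, a rotation vector about the world's x, y, z in degrees, then the opening, from 0 (shut) to 1 (fully open). A call has 1 to 20 rows; each row shifts and turns the commanded pose from where the row before left it; what a row does not reach is not made up. A row lasts 1/10 s, in which the tool goes at most 50 mm and 8.59 degrees, less where a joint would pass 70% of its speed; a pose out of reach is approached as far as the arm can. A call is refused whole if a number of a shift passes 50 or a number of a turn 8.59, either way. A call with a gripper value outside its range is refused whole. The fingers move at their own pace and stop on an object; FORCE is the grip in N (left out, the last holds). Time passes only in rows, so rows that do not move let the fingers close. It gives the time, the measured TCP pose, the force, the opening and the grip force at its end, in the units of the state.
- read_state(): the state, without advancing time (a new reading comes with each control period).
- camera(name): name is "scene" or "top"; returns a dict with "image" (480x640x3 uint8, red, green, blue), "depth" (480x640 float32, m along the optical axis (not along the pixel's ray), 0 where there is no reading), "fx", "fy", "cx", "cy" (pixels), "camera_from_world" (4x4, takes a point from world to camera coordinates). Camera axes: x right, y up, looking along -z (the intrinsics and any distortion apply to the point x, -y, -z); pixel columns grow to the right and rows downward; lengths in m; the calibration is good to about 2 mm. A picture is of the moment at which its call begins.
- finish_job(): hands the job in; it is judged then, once.
The state is a dict: "clock": time; "joints": joint angles; "dq": joint speeds; "effort": joint torques, N m; "tool_pos": TCP position; "orientation": TCP orientation; "wrist_force": force on the tool from outside, world axes, zero at the start; "torque": the same for the moment, N m; "gripper_width": finger opening in m; "finger_force": force on a finger pad.
Only numpy, scipy, OpenCV 4.12 (cv2) and the standard library are available. Lean on these libraries where they do the work, as an engineer would, in place of code of your own. Each camera call takes 0.05 s, during which the arm holds its last target. There are 200 camera calls.

## Working session

There is one attempt and no reset: what is moved stays moved. The work goes in short steps, Python scripts to look and compute and a shell command to move; the robot and the scene stay as the last step left them, time stands still between calls to the robot, and variables do not carry over. Pictures are saved under pics/ and viewed, at most 10 in all, crops included, and the job is handed in when it is done.

```bash
mkdir -p pics; cat > h.py <<'E'
import numpy as np, cv2
from station import *
def pts(c):
    v,u=np.mgrid[0:480,0:640]; d=c["depth"]
    P=np.stack([(u-c["cx"])/c["fx"]*d,-(v-c["cy"])/c["fy"]*d,-d,np.ones_like(d)],-1)
    return (P@np.linalg.inv(c["camera_from_world"]).T)[...,:3]
def ray(c,u,v,z):
    M=np.linalg.inv(c["camera_from_world"]); d=M[:3,:3]@[(u-c["cx"])/c["fx"],-(v-c["cy"])/c["fy"],-1]
    return M[:3,3]+d*(z-M[2,3])/d[2]
def proj(c,p):
    q=c["camera_from_world"]@np.r_[p,1]; return c["cx"]+c["fx"]*q[0]/-q[2], c["cy"]-c["fy"]*q[1]/-q[2]
def save(n,im): cv2.imwrite(f"pics/{n}.png",im[...,::-1])
E
python3 - <<'E'
from h import *
for n in("scene","top"):
    c=camera(n); save(n+"0",c["image"]); np.savez(f"{n}0.npz",**c)
    print(n,np.linalg.inv(c["camera_from_world"])[:3,3],(c["depth"]>0).mean())
print(read_state())
E
```

```text
scene [0.37769029 0.93276713 1.69721835] 0.99611328125
top [0.30000313 0.0338696  1.15714146] 0.996044921875
{'clock': 0.1, 'joints': array([ 1.09557857e+00,  2.77078585e-01, -2.77404087e-02,  1.26801024e+00,
        2.87956560e-05,  1.46741946e+00]), 'dq': array([ 0.00091164, -0.00169465,  0.00281581, -0.00091275, -0.00036128,
       -0.00079423]), 'effort': array([ 2.87344001e-04, -4.46707928e+01,  2.96128750e+01,  8.45833478e-03,
       -8.21352637e-05,  5.69422653e-06]), 'tool_pos': array([0.22674506, 0.58166092, 0.23025965]), 'orientation': array([-5.80614627e-01, -3.08685355e+00,  3.04709049e-03]), 'wrist_force': array([ 0.29876061, -0.07308251, -0.51376315]), 'torque': array([0.00685891, 0.06666848, 0.01553332]), 'finger_force': 0.0, 'gripper_width': 0.08487818098083239}
```

View pics/scene0.png

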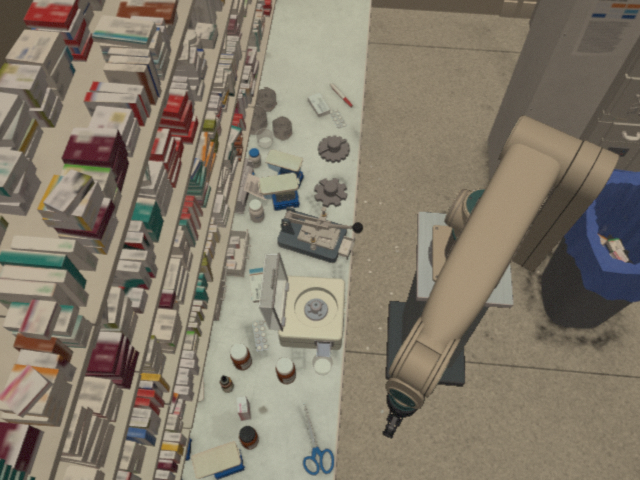

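View pics/top0.png

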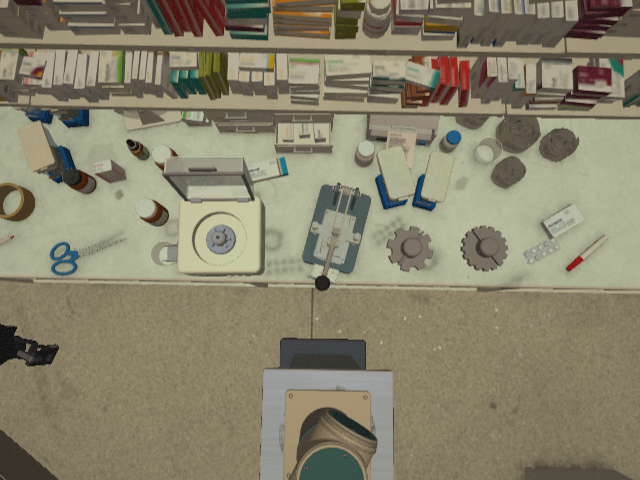

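The top view shows the wide disc near (410,249), the narrow disc near (484,249), the hub near (221,238), and the hood open at the rear, near (207,180). The press sits between the discs and the counter. Next I'll measure these.

```bash
python3 - <<'E'
from h import *
c=dict(np.load("top0.npz")); P=pts(c); im=c["image"]
def fit(cu,cv,r,z0,z1,name):
    v,u=np.mgrid[0:480,0:640]; m=(np.hypot(u-cu,v-cv)<r)&(P[...,2]>z0)&(P[...,2]<z1)
    q=P[m]; (x,y),R=cv2.minEnclosingCircle(q[:,:2].astype(np.float32)); print(name,m.sum(),"mean",q.mean(0).round(4),"circ",round(x,4),round(y,4),round(R,4)); return m
fit(410,249,34,.008,.022,"plate");fit(410,249,34,.04,.06,"boss");fit(410,249,34,.024,.036,"vane")
fit(484,249,34,.008,.022,"nplate")
fit(221,238,30,.108,.125,"nose");fit(221,238,30,.092,.104,"splines+deck")
fit(221,238,45,.07,.08,"well")
for p in[(170,270),(255,270),(205,160),(205,200),(322,283),(345,190),(153,211),(165,252)]: print(p,P[p[1],p[0]].round(3))
# deck extents
v,u=np.mgrid[0:480,0:640]; m=(u>165)&(u<275)&(v>190)&(v<285)&(abs(P[...,2]-.1)<.006)
print("deck",cv2.minAreaRect(P[m][:,:2].astype(np.float32)))
m=(u>150)&(u<275)&(v>140)&(v<205)&(P[...,2]>.13)
print("hood",P[m].min(0),P[m].max(0),cv2.minAreaRect(P[m][:,:2].astype(np.float32)))
a=cv2.resize(im[200:300,360:460],(400,400),interpolation=3);b=cv2.resize(im[140:290,150:285],(360,400),interpolation=3)
save("crop1",np.hstack([a,b]))
E
```

```text
plate 1039 mean [ 0.4491 -0.1987  0.0147] circ 0.4504 -0.2004 0.0586
boss 296 mean [ 0.4498 -0.2002  0.0459] circ 0.4499 -0.2017 0.0244
vane 78 mean [ 0.4441 -0.1937  0.0294] circ 0.4499 -0.1999 0.0519
nplate 1138 mean [ 0.4525 -0.385   0.0146] circ 0.4544 -0.3896 0.0587
nose 136 mean [0.454  0.2627 0.112 ] circ 0.454 0.2633 0.0166
splines+deck 661 mean [0.4616 0.2431 0.0982] circ 0.4565 0.2584 0.0721
well 1520 mean [0.4547 0.266  0.0752] circ 0.4384 0.2418 0.1004
(170, 270) [ 0.386  0.404 -0.001]
(255, 270) [0.382 0.176 0.098]
(205, 160) [0.591 0.264 0.263]
(205, 200) [0.544 0.299 0.106]
(322, 283) [0.351 0.021 0.175]
(345, 190) [ 0.574 -0.03   0.11 ]
(153, 211) [0.518 0.424 0.093]
(165, 252) [0.431 0.419 0.003]
deck ((0.47088468074798584, 0.26362213492393494), (0.1947793811559677, 0.1949460655450821), 1.0788475275039673)
hood [0.30000313 0.0338696  0.13006444] [0.6023524  0.34851947 1.15714146] ((0.4877539277076721, 0.15921737253665924), (0.4284202754497528, 0.14249825477600098), 52.126007080078125)
```

View pics/crop1.png

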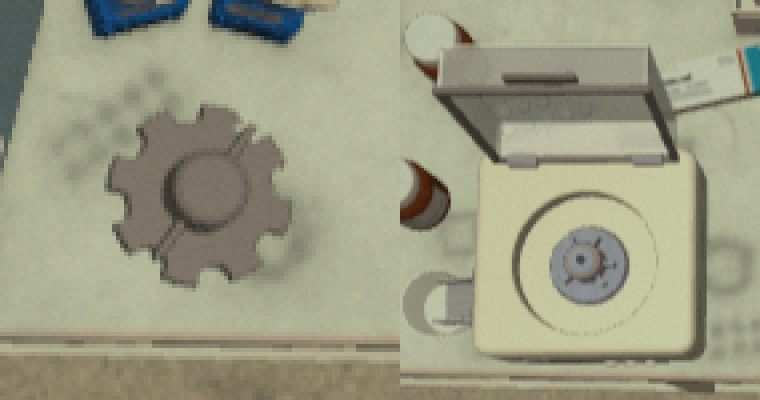

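The left crop shows eight wide pockets and a vane line running from about (165,250) to (245,135), roughly -35° from world x. The right crop shows the five splines round the nose at (582,262). I'll measure the vane angle and start the approach above the disc.

```bash
python3 - <<'E'
from h import *
c=dict(np.load("top0.npz")); P=pts(c)
v,u=np.mgrid[0:480,0:640]; q=P[(np.hypot(u-410,v-249)<34)&(P[...,2]>.021)&(P[...,2]<.036)][:,:2]-[.45,-.2005]
r=np.hypot(*q.T); q=q[(r>.03)]; a=np.arctan2(q[:,1],q[:,0]); print(len(q),np.degrees(np.angle(np.exp(2j*a).mean())/2),np.degrees(np.sort(a)).round())
from scipy.spatial.transform import Rotation as R
y=R.from_rotvec(read_state()["orientation"]).as_matrix()[:,1]; print(np.degrees(np.arctan2(y[1],y[0])))
E
python3 -m handwheel '[[11,-39,3,0,0,0,1],[11,-39,3,0,0,0,1],[11,-39,3,0,0,0,1],[11,-39,3,0,0,0,1],[11,-39,3,0,0,0,1],[11,-39,3,0,0,0,1],[11,-39,3,0,0,0,1],[11,-39,3,0,0,0,1],[11,-39,3,0,0,0,1],[11,-39,3,0,0,0,1],[11,-39,3,0,0,0,1],[11,-39,3,0,0,0,1],[11,-39,3,0,0,0,1],[11,-39,3,0,0,0,1],[11,-39,3,0,0,0,1],[11,-39,3,0,0,0,1],[11,-39,0,0,0,0,1],[11,-39,0,0,0,0,1],[11,-39,0,0,0,0,1],[11,-39,0,0,0,0,1]]' 60
```

```text
49 -35.6833722690787 [-150.  -41.  -40.  -40.  -39.  -38.  -38.  -38.  -37.  -37.  -37.  -36.
  -36.  -35.  -35.  -34.  -34.  -34.  -33.  -33.  -33.  -32.  -32.  -32.
  -31.  139.  139.  140.  140.  141.  141.  142.  142.  142.  142.  143.
  143.  144.  144.  145.  145.  145.  146.  146.  146.  146.  147.  147.
  149.]
68.69509823682776
clock: 2.1
tool_pos: [0.4469, -0.1993, 0.2789]
orientation: [-0.581, -3.087, -0.001]
wrist_force: [0.5, 0.5, 0.6]
gripper_width: 0.0856
finger_force: 0.0
```

```bash
python3 -m handwheel '[[3,-1,-35,0,0,-7.2,1],[0,0,-40,0,0,-7.2,1],[0,0,-40,0,0,0,1],[0,0,-40,0,0,0,1],[0,0,-40,0,0,0,1],[0,0,-30,0,0,0,1],[0,0,-20,0,0,0,1],[0,0,-15,0,0,0,1],[0,0,-2,0,0,0,1],[0,0,0,0,0,0,0.3],[0,0,0,0,0,0,0.3],[0,0,0,0,0,0,0.3],[0,0,0,0,0,0,0.3],[0,0,0,0,0,0,0.3],[0,0,0,0,0,0,0.3]]' 60
```

```text
clock: 3.6
tool_pos: [0.4513, -0.1995, 0.0188]
orientation: [0.962, 2.988, -0.001]
wrist_force: [-1.4, 1.2, 6.7]
gripper_width: 0.046
finger_force: 61.9
```

```bash
python3 -m handwheel '[[0,0,15,0,0,0,0.3],[0,0,30,0,0,0,0.3],[0,0,45,0,0,0,0.3],[0,0,45,0,0,0,0.3],[0,0,45,0,0,0,0.3],[0,0,45,0,0,0,0.3],[0,0,30,0,0,0,0.3],[0,25,0,0,0,0,0.3],[0,40,0,0,0,0,0.3],[0,40,0,0,0,0,0.3],[0,40,0,0,0,0,0.3],[0,40,0,0,0,0,0.3],[0,40,0,0,0,0,0.3],[0,40,0,0,0,0,0.3],[0,40,0,0,0,0,0.3],[0,40,0,0,0,0,0.3],[0,40,0,0,0,0,0.3],[2,40,0,0,0,0,0.3],[2,25,0,0,0,0,0.3],[0,13,0,0,0,0,0.3]]'
python3 -m handwheel '[[0,0,0,0,0,0,0.3],[0,0,0,0,0,0,0.3]]'
python3 - <<'E'
from h import *
t=read_state()["tool_pos"];c=camera("top"); s=camera("scene"); P=pts(c)
u0,v0=map(int,proj(c,t)); us,vs=map(int,proj(s,t)); print(t,u0,v0)
v,u=np.mgrid[0:480,0:640]
for z0,z1 in((t[2]-.012,t[2]+.003),(t[2]-.025,t[2]-.006)):
    m=(np.hypot(u-u0,v-v0)<70)&(P[...,2]>z0)&(P[...,2]<z1); q=P[m]; print(m.sum(),q.mean(0),cv2.minEnclosingCircle(q[:,:2].astype(np.float32)),np.percentile(q[:,2],[10,50,90]))
f=lambda i,u,v:cv2.resize(i[max(v-60,0):v+60,max(u-60,0):u+60],(400,400),interpolation=3)
save("held",np.hstack([f(c["image"],u0,v0),f(s["image"],us,vs)]))
E
```

```text
clock: 5.6
tool_pos: [0.4535, 0.2662, 0.2718]
orientation: [-0.959, -2.991, 0.0]
wrist_force: [-0.0, 0.2, -2.6]
gripper_width: 0.0463
finger_force: 62.1
clock: 5.8
tool_pos: [0.4536, 0.2635, 0.272]
orientation: [-0.963, -2.99, 0.002]
wrist_force: [-0.3, -0.2, -1.3]
gripper_width: 0.0464
finger_force: 62.1
[0.45364211 0.26353196 0.27197924] 200 225
2141 [0.51245795 0.25538668 0.26630119] ((0.502521276473999, 0.26908984780311584), 0.10635953396558762) [0.26208136 0.26656876 0.26991931]
1022 [0.5586892  0.26157575 0.26286039] ((0.5033565759658813, 0.26758596301078796), 0.1068611890077591) [0.26026926 0.26334939 0.26541894]
```

View pics/held.png

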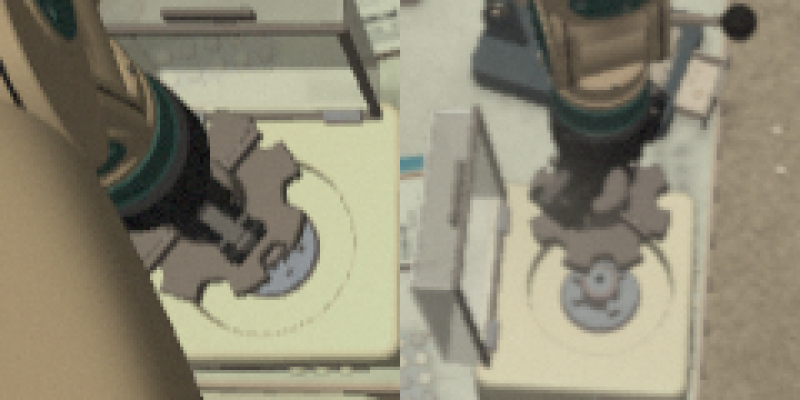

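The disc is held level over the hub, and the nose is visible at (600,280) in the right crop. I'll check the disc's offset in the grip, and the hub position from both views.

```bash
python3 - <<'E'
from h import *
from scipy.optimize import least_squares
t=read_state()["tool_pos"]
for n in("top","scene"):
    c=camera(n);P=pts(c); d=np.hypot(P[...,0]-t[0],P[...,1]-t[1])
    for z0,z1 in((.258,.264),(.264,.270),(.27,.276)): print(n,z0,((d<.062)&(P[...,2]>z0)&(P[...,2]<z1)).sum())
    q=P[(d<.07)&(P[...,2]>.25)&(P[...,2]<.274)]
    A=np.c_[q[:,:2],np.ones(len(q))]; print("plane",np.linalg.lstsq(A,q[:,2],rcond=None)[0][:2], np.median(q[:,2]))
    rel=q[:,:2]-t[:2];r=np.hypot(*rel.T);a=np.degrees(np.arctan2(rel[:,1],rel[:,0]))
    rim=[]
    for k in range(-180,180,10):
        s=r[(a>=k)&(a<k+10)]
        if len(s)>4: rim.append((k+5,round(s.max()*1000,1)))
    print(rim)
    z=dict(np.load(n+"0.npz"));Q=pts(z); m=(np.hypot(Q[...,0]-.454,Q[...,1]-.263)<.03)&(Q[...,2]>.108)&(Q[...,2]<.125)
    print("nose",m.sum(),Q[m].mean(0),cv2.minEnclosingCircle(Q[m][:,:2].astype(np.float32)),Q[m][:,2].max())
    # well rim: deck points just outside radius 63
    D=Q[(abs(Q[...,2]-.099)<.004)&(np.hypot(Q[...,0]-.454,Q[...,1]-.263)<.085)&(np.hypot(Q[...,0]-.454,Q[...,1]-.263)>.045)][:,:2]
    rr=D-[.454,.263];aa=np.degrees(np.arctan2(rr[:,1],rr[:,0]));R=np.hypot(*rr.T); e=np.array([D[(aa>=k)&(aa<k+10)][R[(aa>=k)&(aa<k+10)].argmin()] for k in range(-180,180,10) if ((aa>=k)&(aa<k+10)).any()])
    f=least_squares(lambda p:np.hypot(e[:,0]-p[0],e[:,1]-p[1])-p[2],[.454,.263,.063],loss="soft_l1",f_scale=.001); print("well",f.x,len(e))
E
```

```text
top 0.258 49
top 0.264 821
top 0.27 179
plane [0.01561586 0.02436926] 0.26824098984398415
[(-175, np.float64(49.4)), (-165, np.float64(48.2)), (-155, np.float64(58.3)), (-145, np.float64(58.8)), (-135, np.float64(58.7)), (-125, np.float64(47.3)), (-115, np.float64(58.8)), (-105, np.float64(59.3)), (-95, np.float64(59.4)), (-85, np.float64(47.6)), (-75, np.float64(57.7)), (-65, np.float64(59.1)), (-55, np.float64(58.8)), (-45, np.float64(57.4)), (-25, np.float64(57.6)), (-15, np.float64(58.4)), (-5, np.float64(57.7)), (115, np.float64(46.8)), (125, np.float64(47.3)), (135, np.float64(48.0)), (145, np.float64(49.5)), (155, np.float64(56.7)), (165, np.float64(57.6)), (175, np.float64(57.6))]
nose 136 [0.45402383 0.26269247 0.11204488] ((0.45404863357543945, 0.26334547996520996), 0.016556516289711) 0.1182593025644878
well [0.45460289 0.26314815 0.06308982] 36
scene 0.258 79
scene 0.264 321
scene 0.27 157
plane [ 0.00177274 -0.02475312] 0.26771353062643066
[(-175, np.float64(47.2)), (-165, np.float64(45.5)), (-155, np.float64(54.7)), (-145, np.float64(55.6)), (-135, np.float64(54.3)), (-25, np.float64(59.6)), (-15, np.float64(61.3)), (15, np.float64(58.3)), (25, np.float64(61.2)), (35, np.float64(60.3)), (45, np.float64(59.7)), (55, np.float64(49.8)), (65, np.float64(59.9)), (75, np.float64(59.0)), (85, np.float64(57.6)), (95, np.float64(45.2)), (105, np.float64(55.3)), (115, np.float64(57.4)), (125, np.float64(56.4)), (135, np.float64(52.5)), (155, np.float64(54.8)), (165, np.float64(54.5)), (175, np.float64(54.1))]
nose 76 [0.45833238 0.26593174 0.11254879] ((0.45831725001335144, 0.26618850231170654), 0.016966687515378) 0.12078971845466668
well [0.45849909 0.26451956 0.0633851 ] 36
```

```bash
python3 -m handwheel '[[1,0.5,-20,0,0,0,0.3],[0,0,-35,0,0,0,0.3],[0,0,-35,0,0,0,0.3],[0,0,-20,0,0,0,0.3],[0,0,-12,0,0,0,0.3],[0,0,-6,0,0,0,0.3],[0,0,-6,0,0,0,0.3],[0,0,-5,0,0,0,0.3],[0,0,-5,0,0,0,0.3],[0,0,-3,0,0,0,0.3],[0,0,0,0,0,0,0.3]]'
```

```text
clock: 7.1
tool_pos: [0.4549, 0.2648, 0.1251]
orientation: [-0.963, -2.99, 0.0]
wrist_force: [-0.2, 0.7, -1.9]
gripper_width: 0.0464
finger_force: 62.1
```

```bash
python3 -m handwheel '[[0,-0.5,-2,0,0,0,0.3],[0,0,-2,0,0,0,0.3],[0,0,-1,0,0,0,0.3],[0,0,0,0,0,0,0.3]]';python3 -m handwheel '[[0,0,-1,0,0,0,0.3],[0,0,-1,0,0,0,0.3],[0,0,0,0,0,0,0.3]]'
```

```text
clock: 7.5
tool_pos: [0.4549, 0.2642, 0.1201]
orientation: [-0.963, -2.99, 0.0]
wrist_force: [0.2, 0.8, -2.1]
gripper_width: 0.0463
finger_force: 62.1
clock: 7.8
tool_pos: [0.4549, 0.2642, 0.1182]
orientation: [-0.963, -2.99, 0.0]
wrist_force: [-0.3, 1.0, -2.3]
gripper_width: 0.0466
finger_force: 62.1
```

```bash
python3 -m handwheel '[[0,0,0,0,0,0,0.6],[0,0,0,0,0,0,0.7],[0,0,0,0,0,0,0.7],[0,0,-1.5,0,0,0,0.7],[0,0,-1.5,0,0,0,0.7]]'; python3 - <<'E'
from h import *
s=read_state();print(s["joints"].round(3),s["torque"],s["tool_pos"]);c=camera("top");P=pts(c); t=s["tool_pos"]
d=np.hypot(P[...,0]-.4549,P[...,1]-.264); q=P[(d<.057)&(P[...,2]>.085)&(P[...,2]<.122)]
print(np.percentile(q[:,2],[10,50,90])); print(np.linalg.lstsq(np.c_[q[:,:2],np.ones(len(q))],q[:,2],rcond=None)[0][:2])
E
```

```text
clock: 8.3
tool_pos: [0.4552, 0.2644, 0.1154]
orientation: [0.963, 2.99, 0.0]
wrist_force: [0.8, 0.7, 0.2]
gripper_width: 0.0596
finger_force: 0.0
[ 0.403  0.194 -0.391  0.985  0.     1.026] [-0.01720067 -0.05071154 -0.03970565] [0.45522267 0.26436544 0.11537775]
[0.10996102 0.11297512 0.11581099]
[0.01334453 0.02035225]
```

```bash
cat > look.py <<'E'
from h import *
s=read_state();c=camera("top");P=pts(c)
d=np.hypot(P[...,0]-.4549,P[...,1]-.264); q=P[(d<.057)&(P[...,2]>.085)&(P[...,2]<.122)]
print("j6",s["joints"][5].round(2),"T",s["torque"].round(2),"platez",np.percentile(q[:,2],[10,50,90]).round(4))
E
python3 -m handwheel '[[0,0,0,0,0,8,0.7],[0,0,0,0,0,8,0.7],[0,0,0,0,0,8,0.7],[0,0,0,0,0,8,0.7],[0,0,0,0,0,8,0.7],[0,0,0,0,0,8,0.7],[0,0,0,0,0,5,0.7],[0,0,0,0,0,5,0.7],[0,0,0,0,0,5,0.7],[0,0,0,0,0,5,0.7],[0,0,0,0,0,5,0.7],[0,0,0,0,0,5,0.7],[0,0,0,0,0,5,0.7],[0,0,0,0,0,5,0.7],[0,0,0,0,0,5,0.7],[0,0,0,0,0,5,0.7],[0,0,0,0,0,5,0.7],[0,0,0,0,0,5,0.7],[0,0,0,0,0,5,0.7],[0,0,0,0,0,5,0.7]]'; python3 look.py
```

```text
clock: 10.35
tool_pos: [0.4547, 0.2638, 0.1151]
orientation: [2.07, -2.361, 0.001]
wrist_force: [0.6, -1.6, -0.6]
gripper_width: 0.0599
finger_force: 0.5
j6 -1.04 T [-0.24  0.05 -0.01] platez [0.1101 0.1132 0.1159]
```

```bash
python3 -m handwheel '[[0,0,0,0,0,5,0.7],[0,0,0,0,0,5,0.7],[0,0,0,0,0,5,0.7],[0,0,0,0,0,5,0.7],[0,0,0,0,0,5,0.7],[0,0,0,0,0,5,0.7],[0,0,0,0,0,5,0.7],[0,0,0,0,0,5,0.7],[0,0,0,0,0,5,0.7],[0,0,0,0,0,5,0.7],[0,0,0,0,0,5,0.7],[0,0,0,0,0,5,0.7],[0,0,0,0,0,5,0.7],[0,0,0,0,0,5,0.7],[0,0,0,0,0,5,0.7],[0,0,0,0,0,5,0.7],[0,0,0,0,0,5,0.7],[0,0,0,0,0,5,0.7],[0,0,0,0,0,5,0.7],[0,0,0,0,0,5,0.7]]'; python3 look.py
```

```text
clock: 12.4
tool_pos: [0.4552, 0.2642, 0.1153]
orientation: [3.141, 0.066, 0.001]
wrist_force: [0.6, -1.0, -0.1]
gripper_width: 0.0602
finger_force: 0.4
j6 -2.78 T [-0.1  -0.1  -0.03] platez [0.11   0.1131 0.1157]
```

```bash
python3 -m handwheel '[[0,0,0,0,0,5,0.7],[0,0,0,0,0,5,0.7],[0,0,0,0,0,5,0.7],[0,0,0,0,0,-5,0.7],[0,0,13,0,0,0,0.7],[0,0,0,0,0,-8.5,0.7],[0,0,0,0,0,-8.5,0.7],[0,0,0,0,0,-8.5,0.7],[0,0,0,0,0,-8.5,0.7],[0,0,0,0,0,-8.5,0.7],[0,0,0,0,0,-8.5,0.7],[0,0,0,0,0,-8.5,0.7],[0,0,0,0,0,-8.5,0.7],[0,0,0,0,0,-8.5,0.7],[0,0,0,0,0,-8.5,0.7]]'; python3 look.py
```

```text
clock: 13.95
tool_pos: [0.4555, 0.2646, 0.1294]
orientation: [-2.524, 1.869, -0.001]
wrist_force: [-0.5, -0.3, -0.2]
gripper_width: 0.0598
finger_force: 0.0
j6 -1.46 T [ 0.02 -0.02 -0.01] platez [0.0962 0.0992 0.1058]
```

```bash
python3 -m handwheel '[[0,0,40,0,0,0,0.7],[0,0,50,0,0,0,0.7],[-20,0,50,0,0,0,0.7],[-40,0,10,0,0,0,0],[-30,0,0,0,0,0,0]]'; python3 - <<'E'
from h import *
c=camera("top");P=pts(c)
d=np.hypot(P[...,0]-.4549,P[...,1]-.264);Q=P[(d<.055)&(d>.027)]; print("plate",len(Q),np.percentile(Q[:,2],[5,25,50,75,95]).round(4))
q=Q[abs(Q[:,2]-np.median(Q[:,2]))<.006]; print(np.linalg.lstsq(np.c_[q[:,:2],np.ones(len(q))],q[:,2],rcond=None)[0][:2])
B=P[(d<.027)]; print("boss",np.percentile(B[:,2],[50,80]))
c=dict(np.load("top0.npz"));P=pts(c)
for col in(190,207,225):
  for r in range(60,205,8): print(col,r,P[r,col].round(3),end=";")
  print()
c=camera("scene");f=c["image"][220:360,240:380];save("seat",cv2.resize(f,(560,560),interpolation=3)); print(read_state()["tool_pos"])
E
```

```text
clock: 14.5
tool_pos: [0.3671, 0.2652, 0.279]
orientation: [-2.527, 1.855, -0.004]
wrist_force: [0.3, 0.4, 0.4]
gripper_width: 0.0316
finger_force: 0.0
plate 1816 [0.0755 0.098  0.1003 0.3787 0.6971]
[-0.00037226  0.0013391 ]
boss [0.12950268 0.13164098]
190 60 [0.778 0.291 0.317];190 68 [0.765 0.292 0.31 ];190 76 [0.755 0.295 0.297];190 84 [0.748 0.3   0.276];190 92 [0.75  0.311 0.236];190 100 [0.739 0.315 0.222];190 108 [0.719 0.313 0.225];190 116 [0.776 0.364 0.049];190 124 [0.767 0.371 0.019];190 132 [ 0.753  0.376 -0.   ];190 140 [0.73  0.374 0.001];190 148 [ 0.71   0.374 -0.003];190 156 [ 0.687  0.372 -0.001];190 164 [0.582 0.294 0.263];190 172 [0.565 0.292 0.264];190 180 [0.582 0.327 0.14 ];190 188 [0.573 0.337 0.103];190 196 [0.553 0.334 0.107];190 204 [0.535 0.335 0.101];
207 60 [0.774 0.255 0.325];207 68 [0.756 0.254 0.328];207 76 [0.741 0.254 0.324];207 84 [0.739 0.261 0.295];207 92 [0.738 0.268 0.263];207 100 [0.738 0.277 0.225];207 108 [0.722 0.277 0.22 ];207 116 [0.728 0.291 0.163];207 124 [0.77  0.328 0.014];207 132 [ 0.754  0.331 -0.002];207 140 [0.73  0.328 0.003];207 148 [0.709 0.328 0.001];207 156 [ 0.688  0.327 -0.001];207 164 [0.582 0.259 0.263];207 172 [0.565 0.258 0.264];207 180 [0.584 0.288 0.139];207 188 [0.576 0.298 0.097];207 196 [0.555 0.296 0.1  ];207 204 [0.536 0.295 0.1  ];
225 60 [0.811 0.234 0.262];225 68 [0.793 0.233 0.262];225 76 [0.774 0.232 0.263];225 84 [0.755 0.231 0.265];225 92 [0.75  0.235 0.24 ];225 100 [0.74  0.238 0.223];225 108 [0.722 0.238 0.222];225 116 [0.729 0.25  0.163];225 124 [0.75  0.27  0.066];225 132 [0.75  0.28  0.013];225 140 [ 0.733  0.282 -0.002];225 148 [ 0.712  0.282 -0.005];225 156 [ 0.689  0.28  -0.001];225 164 [0.583 0.222 0.265];225 172 [0.565 0.221 0.267];225 180 [0.585 0.248 0.136];225 188 [0.575 0.254 0.102];225 196 [0.555 0.253 0.104];225 204 [0.538 0.253 0.096];
[0.36357676 0.26414209 0.27644767]
```

View pics/seat.png

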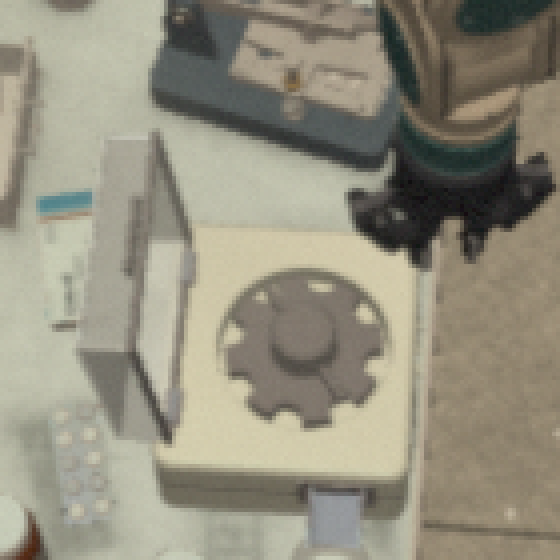

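The disc is flush: the plate is at 0.100, the boss top at 0.132, with no tilt. The scene crop shows it sitting inside the well around (305,345), with the hood still upright. I'll go over and behind the hood with the fingers shut.

```bash
python3 -m handwheel '[[0,0,45,0,0,0,0],[0,0,45,0,0,0,0],[45,0,5,0,0,0,0],[45,0,0,0,0,0,0],[45,0,0,0,0,0,0],[45,0,0,0,0,0,0],[45,0,0,0,0,0,0],[40,0,0,0,0,0,0],[10,0,0,0,0,0,0],[0,0,-15,0,0,0,0],[0,0,-15,0,0,0,0],[0,0,0,0,0,0,0]]'; python3 -c "
from h import *
s=read_state();print(s['joints'].round(2),s['tool_pos'])"
```

```text
clock: 15.8
tool_pos: [0.6403, 0.2638, 0.3371]
orientation: [2.528, -1.858, -0.005]
wrist_force: [1.1, -0.1, -0.4]
gripper_width: -0.0002
finger_force: 0.0
[ 0.3   0.38  0.33  1.53  0.   -1.58] [0.64030457 0.26383719 0.33714296]
```

```bash
python3 -m handwheel '[[0,0,-25,0,0,0,0],[0,0,-25,0,0,0,0],[0,0,-25,0,0,0,0],[0,0,-20,0,0,0,0],[0,0,0,0,0,0,0]]' && python3 -m handwheel '[[-12,0,0,0,0,0,0],[-12,0,0,0,0,0,0],[-11,0,0,0,0,0,0],[-12,0,2,0,0,0,0],[-13,0,2,0,0,0,0],[-13,0,2,0,0,0,0]]'
```

```text
clock: 16.3
tool_pos: [0.6393, 0.2638, 0.242]
orientation: [2.527, -1.858, -0.006]
wrist_force: [-0.5, -0.4, -0.0]
gripper_width: -0.0003
finger_force: 0.0
clock: 16.9
tool_pos: [0.5679, 0.2642, 0.2521]
orientation: [-2.529, 1.861, -0.003]
wrist_force: [3.0, -0.4, 2.9]
gripper_width: -0.0003
finger_force: 1.5
```

Contact force is about 3 N, so the hood is moving. I'll continue along the arc.

```bash
python3 -m handwheel '[[-13,0,-1,0,0,0,0],[-13,0,-1,0,0,0,0],[-12,0,-2,0,0,0,0],[-12,0,-4,0,0,0,0],[-12,0,-4,0,0,0,0],[-12,0,-5,0,0,0,0],[-11,0,-7,0,0,0,0],[-10,0,-8,0,0,0,0],[-10,0,-8,0,0,0,0]]' && python3 -m handwheel '[[-8,0,-9,0,0,0,0],[-8,0,-10,0,0,0,0],[-8,0,-10,0,0,0,0],[-6,0,-11,0,0,0,0],[-5,0,-11,0,0,0,0]]'
```

```text
clock: 17.8
tool_pos: [0.4619, 0.2642, 0.2097]
orientation: [2.529, -1.861, -0.002]
wrist_force: [-0.0, 1.5, 2.8]
gripper_width: -0.0003
finger_force: 1.4
clock: 18.3
tool_pos: [0.4273, 0.2641, 0.1584]
orientation: [2.529, -1.861, -0.002]
wrist_force: [-1.1, 0.5, 2.5]
gripper_width: -0.0001
finger_force: 1.3
```

```bash
python3 -m handwheel '[[-2,0,-6,0,0,0,0],[-2,0,-4,0,0,0,0],[0,0,-2,0,0,0,0],[0,0,0,0,0,0,0]]' && python3 -m handwheel '[[0,0,-1,0,0,0,0],[0,0,-1,0,0,0,0],[0,0,0,0,0,0,0]]'
```

```text
clock: 18.7
tool_pos: [0.4248, 0.2643, 0.1474]
orientation: [-2.53, 1.862, -0.001]
wrist_force: [-0.1, -0.3, 0.2]
gripper_width: 0.0001
finger_force: 0.0
clock: 19.0
tool_pos: [0.425, 0.2645, 0.146]
orientation: [-2.529, 1.862, -0.001]
wrist_force: [-0.2, 0.4, 1.4]
gripper_width: -0.0
finger_force: 0.4
```

```bash
python3 -m handwheel '[[0,0,-1,0,0,0,0],[0,0,-1,0,0,0,0],[0,0,0,0,0,0,0]]' && python3 -m handwheel '[[0,0,-1,0,0,0,0],[0,0,-1,0,0,0,0],[0,0,0,0,0,0,0]]'
```

```text
clock: 19.3
tool_pos: [0.4244, 0.2645, 0.144]
orientation: [-2.53, 1.862, 0.001]
wrist_force: [-2.0, 0.4, 2.8]
gripper_width: -0.0
finger_force: 2.0
clock: 19.6
tool_pos: [0.4245, 0.2645, 0.1439]
orientation: [-2.53, 1.861, -0.0]
wrist_force: [-5.7, -2.4, 14.8]
gripper_width: 0.0002
finger_force: 7.5
```

The hood is on its stop: 15 N, with z holding at 0.144. I'll back off and check.

```bash
python3 -m handwheel '[[0,0,20,0,0,0,0],[0,0,45,0,0,0,0],[-20,30,45,0,0,0,0],[-40,40,0,0,0,0,0],[-20,45,0,0,0,0,0],[0,45,0,0,0,0,0],[0,0,0,0,0,0,0],[0,0,0,0,0,0,0]]'; python3 - <<'E'
from h import *
c=camera("top");P=pts(c); m=(P[...,0]>.385)&(P[...,0]<.54)&(abs(P[...,1]-.264)<.075)&(P[...,2]<.17)&(P[...,2]>.12);q=P[m]
for a in np.arange(.38,.54,.03): print(a.round(2),np.median(q[(q[:,0]>a)&(q[:,0]<a+.03)][:,2]) if ((q[:,0]>a)&(q[:,0]<a+.03)).any() else None)
save("end",c["image"][130:290,120:290].repeat(3,0).repeat(3,1))
E
```

```text
clock: 20.4
tool_pos: [0.3515, 0.4161, 0.245]
orientation: [2.531, -1.859, 0.001]
wrist_force: [0.2, 0.2, -0.2]
gripper_width: 0.0
finger_force: 0.0
0.38 0.14314559198879684
0.41 0.14304160732778914
0.44 0.14306265392421036
0.47 0.143044540358632
0.5 0.1431154926811652
0.53 0.14300361008051066
```

View pics/end.png

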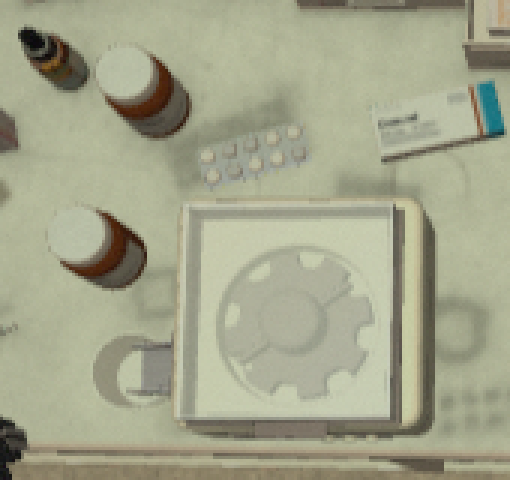

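The hood lies flat at 0.143 along its whole length, with the disc visible under it around (297,320). The cup and bottle are where they were, and the arm is clear.

```bash
python3 -c "
from station import finish_job
print(finish_job())"
```

```text
the job is handed in; nothing more can be done
None
```

The wide-pocket disc is fully home and level on the hub, the hood is shut over it, the other items were not disturbed, and the job is handed in at about 20 s on the clock; the hand-in returned no verdict.

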